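Board into the steriliser, dial on

TASK

Take the bamboo chopping board that leans in the steel sloping rest and stand it upright, hang-hole end up, in the empty slot of the white steriliser stand, letting go only when it has reached the bottom of the slot. Then push the stand's dial in, turn it clockwise (seen from above) to the next position, and let it spring back out. Leave everything else where it is.

Things in the scene. Friction and masses are not known exactly. Their poses are not given: they have to be found in the camera images.
- board: Bamboo chopping board, 12 mm thick (its x), 120 mm wide (y), 170 mm tall (z), about 0.2 kg. Origin: middle of its lower edge, which is 8 mm thick over its last 6 mm; z runs up the board to its top edge, which has a dark hang-hole mark (not a real hole) in one corner. At the start it leans in the rest, its z tilted 35 degrees from vertical towards the rest's -x (the robot's side).
- rest: Fixed steel sloping rest, base 150 x 150 mm, origin under its middle, z up. Two ribs carry the board's -x face over its lower 100 mm only; a 12 mm lip stops its lower edge; the top 70 mm is free on both faces. The board's lower edge sits 40 mm up and 40 mm to the rest's +x. Draw the board out along its own z.
- steriliser: Fixed white steriliser stand, 160 mm (x) by 267 mm (y) by 75 mm high, origin under its middle, z up. Two slots run along y, both centred at y = -48.5 mm: the one at x = -40 mm holds another board, the one at x = +35 mm is empty. The dial is at x = 0, y = +93.5 mm.
- slot (a point): Centre of the floor of the empty slot; x across the slot, y along it, z up. The slot is 18 mm wide, 145 mm long, 50 mm deep (mouth 75 mm above the counter), straight-walled without lead-in.
- dial_grip (a point): Point on the dial's axis, 7 mm below the top of its grip, turning and sinking with the dial; z up. Dial: round skirt 56 mm across, 8 mm thick, its underside 84 mm above the counter; on it a round upright grip, 30 mm across, up to 121 mm above the counter; white pointer lines along +x on the grip's top and the skirt.
- dial (a joint): Dial angle, rad, growing clockwise seen from above. Positions 0 (start, off), 1.05 and 2.09, 60 degrees apart, end stops at first and last. Locked by teeth (2 to 3 degrees of play; the fingers slip round it) unless pushed in at least 7 mm; let go within about 8 degrees of a position it springs out and centres itself.
- dial_push (a joint): How far the dial is pushed in (down), m: 0 sprung out, 0.008 fully in. The spring takes 3 N to start and about 7 N fully in.
- other_board: White plastic board, 10 x 120 x 115 mm, standing in the stand's other slot; leave it. Origin: middle of its lower edge.
- mortar: Bystander: white ceramic mortar, 130 mm across and 85 mm high, its pestle resting in it (one piece with it) to 150 mm high. Origin under its middle.
- chopstick_a: Bystander: bamboo chopstick, 230 x 7 x 7 mm, lying along its x. Origin under its middle.
- chopstick_b: Bystander: second chopstick, the same. Origin under its middle.
Not all that is in view belongs to the job. What is shaped like the board but turquoise is not meant.

How it is judged (in metres and radians):
On the way, in this order (a step that is already met when the one before it is completed fails the run):
1. the bamboo board stands in the empty slot, on its floor, released (x of board in the frame of slot between -0.009 and 0.009 m and y of board in the frame of slot between -0.025 and 0.025 m and z of board in the frame of slot between -0.006 and 0.007 m and angle between board's own z axis and vertical below 0.2 rad and contact force between the fingers and board below 0.2 N), for 0.2 s.
2. the dial is pushed in (more than 6 mm) (value of joint dial_push above 0.006 m), for 0.05 s.
3. the dial has been turned to the next position and has sprung out (value of joint dial between 0.95 and 1.14 rad and value of joint dial_push below 0.0015 m), for 0.2 s.
At the end, for the whole second after the job is handed in: The bamboo board stands in the empty slot, lower edge within 7 mm of the slot floor, within 9 mm across and 25 mm along of its centre, hang-hole end up and within 0.2 rad of vertical, released and at rest; the dial reads 0.95 to 1.14 rad and is sprung out (less than 1.5 mm in) (all of step 1 and all of step 3 and linear speed of board below 0.03 m/s); the robot touches nothing.
It fails at once if the board is let go over the slot before it has reached the bottom (lower edge still 20 mm or more above the slot floor) (z of board in the frame of slot above 0.02 m and horizontal distance between board and slot below 0.06 m and contact force between the fingers and board below 0.02 N).
It fails at once if the other board is shifted by more than 30 mm (distance of other_board from where it was at the start of the episode above 0.03 m).
It fails at once if a bystander is shifted by more than 40 mm (distance of any of mortar, chopstick_a, chopstick_b from where it was at the start of the episode above 0.04 m).
It also fails if it takes over 54 s, if anything falls off the work surface, if the arm or the gripper's body presses on something with over 40 N, if the wrist force passes 120 N, or if a joint passes its speed limit or range.

ROBOT

A 7-joint arm with a two-finger parallel gripper is mounted at the origin on the work surface. World frame = base frame: x ahead of the robot, y to its left, z up, the work surface at z = 0. Lengths are in mm, angles in rad, forces in N, time in s.
With the tool pointing down it reaches from about 425 to 925 mm from the base axis. Payload 6.8 kg.
Tool frame: the origin (TCP) lies midway between the tips of the shut fingers; the grasp point (between the pads) lies pinch_z behind it (pinch_z is the distance from the TCP to the grasp point, in mm); z points along the fingers, y is the line along which they close (so a half turn about z gives the same grasp; the last joint's range is limited). The gripper opens to 85 mm and grips with 20 to 120 N. Pads are 22 mm wide; open, the fingers measure 114 mm over their backs; the gripper's body (76 mm by 85 mm) begins 54 mm behind the grasp point. The pads swing forward as they close: fully open they stand 13 mm farther back than shut.
Start: joints at [0.995, 0.477, 0.022, 1.555, -0.011, 1.109, -0.083], TCP at [304.385, -602.492, 231.308] pointing down, gripper open.
Joint ranges: [-2.96, 2.96], [-0.34, 2.1], [-1.41, 1.46], [0.24, 2.44], [-1.37, 4.51], [0.17, 1.92], [-2.96, 2.96]. Speed limits (rad/s): [2.39, 2.39, 3.14, 3.14, 3.14, 3.14, 3.14].

INTERFACE

Orientations are given as a 3x3 rotation matrix whose columns are the frame's x, y, z axes.
In Python, from rig import get_obs, snapshot, finish_job, pinch_z gives the robot as it stands.
- The arm moves only by the tool step_arm, never from a script. Its argument "rows" is a list of rows, each an object with "dp": the shift along the world's x, y, z as a fraction of full scale, a list of three; "dr": the turn, a rotation vector about the world's x, y, z as a fraction of full scale, a list of three. In form: [{"dp": [dx, dy, dz], "dr": [rx, ry, rz]}, ...]. A call has 1 to 8 rows; each row is the pose to reach, as a shift and turn from the pose commanded when the call began; what a row does not reach only later rows make up. Full scale, the value 1, is 0.2 m for a shift and pi/4 rad for a turn. A row lasts 1/8 s, in which the tool goes at most 62.5 mm and 10.7 degrees, less where a joint would pass 70% of its speed; a pose out of reach is approached as far as the arm can. A call with a number of a shift or a turn outside -1 to 1 is refused whole. A call with a gripper value outside its range is refused whole. "claw" is the opening, from 0 (shut) to 1 (fully open), set as the call begins (left out, the last holds). The fingers move at their own pace and stop on an object; "grip_force" is the grip in N (left out, the last holds). Time passes only in rows, so rows that repeat a pose let the fingers close. It gives the time, the measured TCP pose, the force, the opening and the grip force at its end, in the units of the state.
- get_obs(): the state, without advancing time (a new reading comes with each control period).
- snapshot(name): name is "scene" or "top" or "wrist"; returns a dict with "img" (400x640x3 uint8, red, green, blue), "mtx" (3x3 intrinsics, pixels), "k1" (the pictures are not rectified: a ray, as slopes to the right and down, at radius r is drawn at 1 + k1 r^2 times it, then the intrinsics apply), "extrinsics" (4x4, takes a point from camera to world coordinates); the wrist camera has in their place "mount" (4x4, takes a point from camera to tool coordinates, whose origin is the TCP and whose axes are the flange's). Camera axes: x right, y down, z forward; pixel columns grow to the right and rows downward; lengths in mm; the calibration is good to about 2 mm. A picture is of the moment at which its call begins: read the wrist's pose just before it. There is no depth.
- finish_job(): hands the job in; it is judged then, once.
The state is a dict: "clock": time; "qpos": joint angles; "joint_vel": joint speeds; "joint_efforts": joint torques, N m; "ee_pos": TCP position; "tool_rot": TCP orientation; "force": force on the tool from outside, world axes, zero at the start; "moment": the same for the moment, N m; "width": opening from 0.0 (shut) to 1.0 (fully open); "grasp_force": force on a finger pad.
Only numpy, scipy, OpenCV 4.12 (cv2) and the standard library are available. Lean on these libraries where they do the work, as an engineer would, in place of code of your own. Each camera call takes 0.05 s, during which the arm holds its last target. There are 200 camera calls.

## Working session

There is one attempt and no reset: what is moved stays moved. The work goes in short steps, Python scripts to look and compute and a tool call to move; the robot and the scene stay as the last step left them, time stands still between calls to the robot, and variables do not carry over. Pictures are saved under pics/ and viewed, at most 14 in all, crops included, and the job is handed in when it is done.

Besides the shell and the picture viewer there is one more tool, called after "Request:" by a JSON object that holds its "api" and its "payload", one argument or row to a line. step_arm: Moves the arm, as the interface text tells. Shift numbers are shares of 0.2 m and turn numbers shares of pi/4 rad, none past 1 either way. Its arguments: {"type":"object","properties":{"rows":{"type":"array"},"claw":{"type":"number"},"grip_force":{"type":"number"}},"required":["rows"]}

```bash
ls; mkdir -p pics
python3 - <<'E'
from rig import get_obs, snapshot, pinch_z
import cv2,pickle
o=get_obs();print(pinch_z,o['ee_pos'],o['tool_rot'],o['width'])
for n in("scene","top"):
    s=snapshot(n);pickle.dump(s,open(f'pics/{n}.pkl','wb'));cv2.imwrite(f'pics/{n}0.png',s['img'][:,:,::-1]);print(s['mtx'],s['k1'],s['extrinsics'])
E
```

```text
pics
18.700000000000003 [ 304.08828673 -601.95491292  230.28864149] [[ 8.92552997e-01  4.50941473e-01 -9.66960073e-04]
 [ 4.50942489e-01 -8.92551563e-01  1.60627732e-03]
 [-1.38724665e-04 -1.86973101e-03 -9.99998242e-01]] 1.0008217972549411
[[373.56470478   0.         314.55887688]
 [  0.         373.56470478 202.37595197]
 [  0.           0.           1.        ]] 0.020056170843991274 [[-7.34705081e-01  5.15527007e-01 -4.40953908e-01  9.34790479e+02]
 [ 6.78147711e-01  5.75378717e-01 -4.57225343e-01  4.75523339e+02]
 [ 1.80034811e-02 -6.34957666e-01 -7.72337127e-01  8.71410974e+02]
 [ 0.00000000e+00  0.00000000e+00  0.00000000e+00  1.00000000e+00]]
[[451.38228776   0.         318.45220122]
 [  0.         451.38228776 192.99718815]
 [  0.           0.           1.        ]] -0.1240185395240353 [[ 2.77268493e-02 -9.95507547e-01  9.05314660e-02  3.94000831e+02]
 [-9.99140667e-01 -3.03910493e-02 -2.81835299e-02  1.86548364e+01]
 [ 3.08082629e-02 -8.96722289e-02 -9.95494722e-01  1.25172142e+03]
 [ 0.00000000e+00  0.00000000e+00  0.00000000e+00  1.00000000e+00]]
```

View pics/scene0.png

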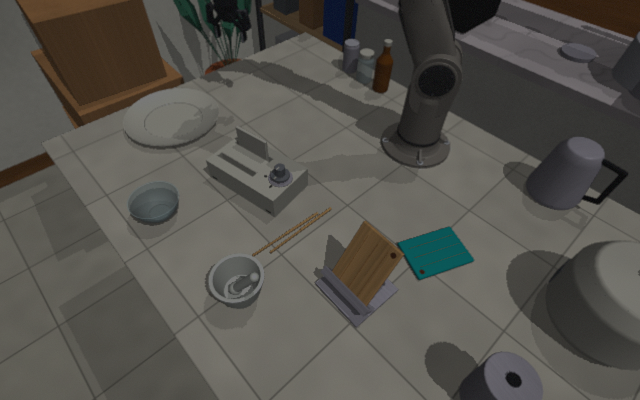

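View pics/top0.png

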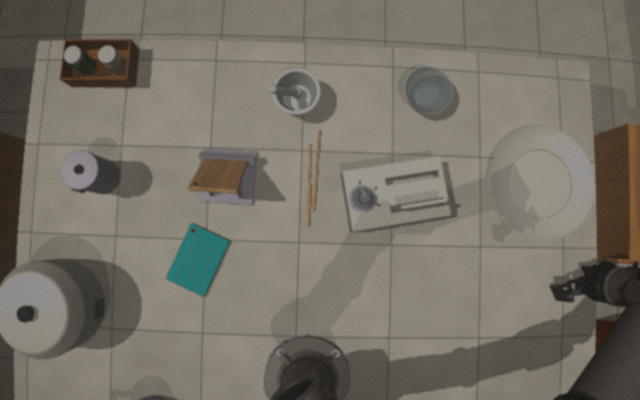

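The scene view shows the bamboo board in the rest at about (367,262), with its hang-hole at (393,255). The turquoise board lies flat at (435,252). The steriliser is at (257,172) with its dial at (280,175). The top view has the bamboo board at (218,177), turquoise at (199,260), and the steriliser at (400,193) with its dial at (363,197). The wooden one with the dark hole, leaning in the steel rest, fits the description, so I'll enlarge to confirm it and read its corners.

```bash
cat > h.py <<'E'
import cv2,numpy as np
def crop(img,x0,y0,w,h,k):
    c=cv2.resize(img[y0:y0+h,x0:x0+w,::-1],None,fx=k,fy=k,interpolation=cv2.INTER_CUBIC)
    c=cv2.convertScaleAbs(c,alpha=1.3)
    for x in range((x0+9)//10*10,x0+w,10):
        cv2.line(c,(int((x-x0+.5)*k),0),(int((x-x0+.5)*k),5),(0,0,255),1); cv2.putText(c,str(x),(int((x-x0)*k),14),0,.33,(0,0,255))
    for y in range((y0+9)//10*10,y0+h,10):
        cv2.line(c,(0,int((y-y0+.5)*k)),(5,int((y-y0+.5)*k)),(0,0,255),1); cv2.putText(c,str(y),(6,int((y-y0+.5)*k)+4),0,.33,(0,0,255))
    return c
def T(s,o=None):
    if 'extrinsics' in s: return s['extrinsics']
    M=np.eye(4);M[:3,:3]=o['tool_rot'];M[:3,3]=o['ee_pos'];return M@s['mount']
def ray(s,uv,M=None):
    M=T(s) if M is None else M
    K=s['mtx'];d=np.array([(uv[0]-K[0,2])/K[0,0],(uv[1]-K[1,2])/K[1,1]]);p=d.copy()
    for _ in range(20): p=d/(1+s['k1']*(p@p))
    v=M[:3,:3]@np.r_[p,1];return M[:3,3],v/np.linalg.norm(v)
def proj(s,P,M=None):
    M=T(s) if M is None else M
    q=(np.atleast_2d(P)-M[:3,3])@M[:3,:3];p=q[:,:2]/q[:,2:]
    p=p*(1+s['k1']*(p**2).sum(1,keepdims=True));return p@s['mtx'][:2,:2].T+s['mtx'][:2,2]
def tri(rays):
    A=0;b=0
    for c,v in rays:
        P=np.eye(3)-np.outer(v,v);A=A+P;b=b+P@c
    return np.linalg.solve(A,b)
def Rz(a): return np.array([[np.cos(a),-np.sin(a),0],[np.sin(a),np.cos(a),0],[0,0,1]])
E
python3 - <<'E'
import pickle,numpy as np,cv2
from h import *
s=pickle.load(open('pics/scene.pkl','rb'))['img'];t=pickle.load(open('pics/top.pkl','rb'))['img']
def f(a,b): return np.hstack([a,b])
cv2.imwrite('pics/b.png',f(crop(s,310,215,100,112,4),crop(t,180,140,90,75,5)[:] if 0 else cv2.copyMakeBorder(crop(t,183,142,78,74,5),0,448-370,0,0,cv2.BORDER_CONSTANT)))
a=crop(s,200,120,112,96,4);b=crop(t,335,148,125,90,3)
b=crop(t,336,150,124,88,3.2) if 0 else b
h=max(a.shape[0],b.shape[0]);p=lambda i:cv2.copyMakeBorder(i,0,h-i.shape[0],0,0,cv2.BORDER_CONSTANT)
cv2.imwrite('pics/s.png',f(p(crop(s,200,120,112,96,3.7)),p(b))[:600,:800] if 0 else np.vstack([cv2.copyMakeBorder(crop(s,200,122,115,92,3.2),0,0,0,132,cv2.BORDER_CONSTANT),crop(t,335,150,125,72,4)]))
print(cv2.imread('pics/b.png').shape,cv2.imread('pics/s.png').shape)
E
```

```text
(448, 790, 3) (582, 500, 3)
```

View pics/b.png

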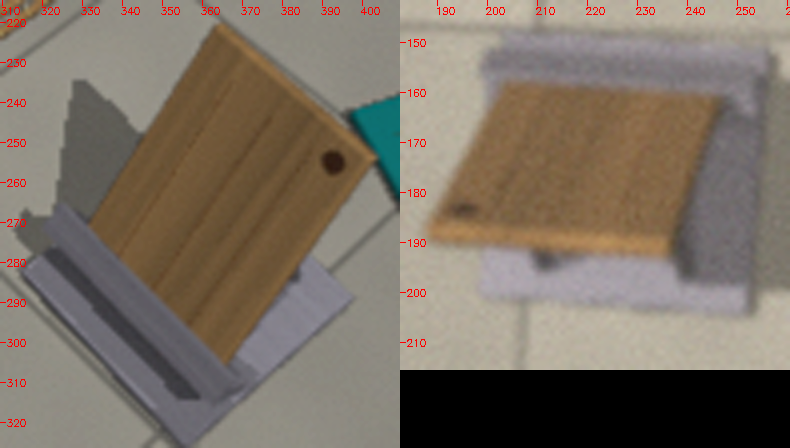

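View pics/s.png

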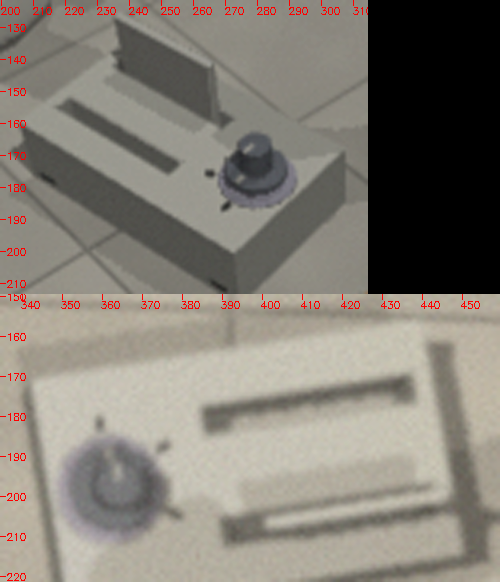

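The crop confirms it: a wooden board with the dark hole at scene (390.5,255) and top (194,183.5), leaning towards the robot. The empty slot is the +x one, at scene (237,163) and top (411,177). Next I'll fit the pose from corners in both views.

```bash
cat > fit.py <<'E'
import pickle
from h import *
from scipy.optimize import least_squares
s=pickle.load(open('pics/scene.pkl','rb'));t=pickle.load(open('pics/top.pkl','rb'))
c,d=np.cos(np.radians(35)),np.sin(np.radians(35))
RB=np.array([[c,0,-d],[0,1,0],[d,0,c]])
bs=[((6,60,170),(402,255.3)),((-6,60,170),(404,253.3)),((6,-60,170),(363.2,222)),((-6,-60,170),(364.3,220.5))]
bt=[((6,60,170),(188.9,185.9)),((-6,60,170),(188.5,189.1)),((6,-60,170),(236.5,189.5)),((-6,-60,170),(236.5,192.3))]
rs=[((75,-75,0),(314.5,281.5)),((75,75,0),(355.8,326.3)),((-75,75,0),(398,289.3))]
rt=[((-75,75,0),(198.9,201.1)),((-75,-75,0),(252.5,204.5)),((75,-75,0),(256.5,151.5)),((75,75,0),(203.5,148.1))]
def E(l,cam,f): return (proj(cam,[f(np.array(p,float)) for p,_ in l])-[q for _,q in l])
# free: board triangulated freely
for i in range(4):print('tri',bs[i][0],tri([ray(s,bs[i][1]),ray(t,bt[i][1])]).round(1))
def fb(v): # board direct: origin xyz, yaw
    return lambda p: v[:3]+Rz(v[3])@RB@p
r=least_squares(lambda v:np.r_[E(bs,s,fb(v)),E(bt,t,fb(v))].ravel(),[550,200,40,0]);print('board',r.x.round(3),r.fun.round(1))
fr=lambda v:lambda p:np.r_[v[:2],v[3]]+Rz(v[2])@p
r=least_squares(lambda v:np.r_[E(rs,s,fr(v)),E(rt,t,fr(v))].ravel(),[550,200,0,0]);print('rest',r.x.round(3),r.fun.round(1));v=r.x;print('exp board',np.r_[v[:2],0]+Rz(v[2])@[40,0,40])
sl=[(44,-121,75),(26,-121,75),(26,24,75),(44,24,75)]
ss=list(zip(sl,[(217.3,153.7),(221.1,151.8),(256.7,172.75),(252.6,175.9)]))+[((80,133.5,75),(272.9,200.25)),((-80,133.5,75),(307.3,169)),((80,-133.5,75),(206.4,162.1)),((0,93.5,121),(278.9,165.3))]
st=list(zip([sl[3],sl[2],sl[0],sl[1]],[(384.5,177.75),(385.8,184.5),(437.8,169.75),(438,176)]))+[((80,133.5,75),(342,172.3)),((80,-133.5,75),(439.5,155.5)),((0,93.5,121),(364,197.75))]
r=least_squares(lambda v:np.r_[E(ss,s,fr(v)),E(st,t,fr(v))].ravel(),[450,-100,0.1,0],loss='soft_l1');v=r.x;print('ster',v.round(3),r.fun.round(1))
for p in((35,-48.5,25),(0,93.5,114)):print(fr(v)(np.array(p,float)))
E
python3 fit.py
```

```text
tri (6, 60, 170) [499.  299.6 178.2]
tri (-6, 60, 170) [491.5 299.7 178.3]
tri (6, -60, 170) [494.5 183.6 177.9]
tri (-6, -60, 170) [488.4 182.8 177.2]
board [ 5.90640e+02  2.38033e+02  3.81530e+01 -3.30000e-02] [ 0.3  0.1  0.6  1.2 -0.8 -1.   0.7  0.1 -1.  -0.5 -0.3  0.7  1.1 -0.9
  1.2  0.6]
rest [ 5.47057e+02  2.35443e+02 -4.10000e-02  7.70800e+00] [ 0.4  0.4  0.4  0.2  0.7 -0.4  0.  -0.2  0.3  0.3  0.8 -0.3  0.5 -0.6]
exp board [587.02250104 233.78556032  40.        ]
ster [ 5.07886e+02 -2.21854e+02  1.94000e-01 -7.05000e-01] [ 0.   1.5  0.5  0.1  0.3 -0.3  0.2  0.1  0.7  0.8  1.  -0.9 -0.7 -2.1
  1.1  1.3  0.5  0.2  0.4  0.1 -0.2 -0.4  0.8 -0.1  0.1 -1.1 -0.   0.
  0.5 -0.6]
[ 551.58689184 -262.68958989   24.29515289]
[ 489.84534798 -130.11137991  113.29515289]
```

Request:
{"api": "step_arm", "payload": {
  "rows": [
    {"dp": [0.15,0.25,0.2],"dr": [0,0,0.2]},
    {"dp": [0.3,0.5,0.4],"dr": [0,0,0.4]},
    {"dp": [0.45,0.75,0.6],"dr": [0,0,0.6]},
    {"dp": [0.65,1,0.75],"dr": [0,0,0.8]},
    {"dp": [0.65,1,0.75],"dr": [0,0,0.8]}
  ],
  "claw": 1
}}

```text
clock: 0.72
ee_pos: [436.8, -399.4, 383.1]
tool_rot: [[0.452, 0.892, 0.002], [0.892, -0.452, -0.0], [0.001, 0.002, -1.0]]
force: [0.9, 0.0, -0.5]
width: 1.003
grasp_force: 0.0
```

Request:
{"api": "step_arm", "payload": {
  "rows": [
    {"dp": [0.1,0.25,0],"dr": [0,0,0.2]},
    {"dp": [0.2,0.5,0],"dr": [0,0,0.4]},
    {"dp": [0.3,0.75,0],"dr": [0,0,0.6]},
    {"dp": [0.35,0.9,0],"dr": [0,0,0.8]},
    {"dp": [0.35,0.9,0],"dr": [0,0,0.8]},
    {"dp": [0.35,0.9,0],"dr": [0,0,0.8]}
  ]
}}

```text
clock: 1.48
ee_pos: [503.9, -223.4, 381.0]
tool_rot: [[-0.151, 0.989, -0.001], [0.989, 0.151, -0.0], [-0.0, -0.001, -1.0]]
force: [-0.4, 0.1, -1.3]
width: 1.001
grasp_force: 0.0
```

Run:
```python
from rig import get_obs, snapshot
import cv2,pickle
from h import *
o=get_obs();s=snapshot('wrist');pickle.dump((o,s),open('pics/w1.pkl','wb'))
print(o['clock'],o['ee_pos'],o['tool_rot'].round(3) if hasattr(o['tool_rot'],'round') else o['tool_rot'],o['qpos']);print(s['mtx'],s['k1'],s['mount'])
cv2.imwrite('pics/w1.png',s['img'][:,:,::-1])
```

```text
1.475 [ 503.89291038 -223.44429634  380.96165761] [[-0.151  0.989 -0.001]
 [ 0.989  0.151 -0.   ]
 [-0.    -0.001 -1.   ]] [ 0.62188252  0.18975331 -0.37374663  1.62722622  0.07139835  1.33871826
  0.3890242 ]
[[315.49137413   0.         315.59192403]
 [  0.         315.49137413 193.97670082]
 [  0.           0.           1.        ]] -0.06297769761464614 [[-4.38232285e-04 -9.53498109e-01 -3.01398679e-01  7.66652155e+01]
 [ 9.99999904e-01 -4.09363221e-04 -1.58942918e-04 -1.66624466e+00]
 [ 2.81702372e-05 -3.01398720e-01  9.53498197e-01 -1.41477748e+02]
 [ 0.00000000e+00  0.00000000e+00  0.00000000e+00  1.00000000e+00]]
```

Run:
```python
import pickle,cv2
from h import *
o,s=pickle.load(open('pics/w1.pkl','rb'));M=T(s,o)
R=Rz(.194);c=np.array([507.9,-221.9,0])
q=proj(s,[c+R@np.array(p,float) for p in [(44,-121,75),(26,-121,75),(26,24,75),(44,24,75),(0,93.5,121)]],M);print(q.round(1))
x,y=q.min(0).astype(int)-25;X,Y=q.max(0).astype(int)+25
k=min(800/(X-x),600/(Y-y));print(x,y,k);cv2.imwrite('pics/w1c.png',crop(s['img'],x,max(y,0),X-x,Y-max(y,0),k*.99))
```

```text
[[351.5 226.9]
 [339.8 227.4]
 [337.7 132.3]
 [350.6 131.8]
 [317.3  79.7]]
292 54 3.0303030303030303
```

View pics/w1c.png

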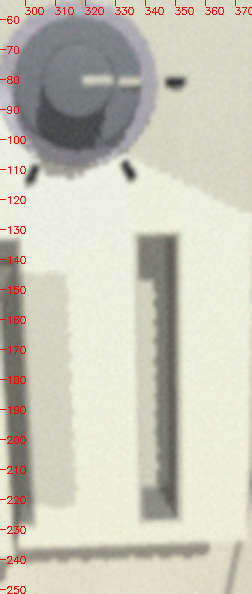

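The wrist view shows the slot mouth with corners at (336.8,131.5), (350.8,131.5), (351.5,226.8) and (338.5,226.5), and the grip top at about (317,79.5). All are within 1 px of the fit. I'll refine the stand pose, then move to the board.

```bash
cat >> h.py <<'E'
from scipy.spatial.transform import Rotation as Ro
def move(o,pos,R):
    "from state o to target: shares"
    print('dp',((np.array(pos)-o['ee_pos'])/200).round(3),'dr',(Ro.from_matrix(R@np.array(o['tool_rot']).T).as_rotvec()/(np.pi/4)).round(3))
a=np.radians(35);c_,d_=np.cos(a),np.sin(a)
def boardR(yaw,tilt=a):
    c,d=np.cos(tilt),np.sin(tilt);return Rz(yaw)@np.array([[c,0,-d],[0,1,0],[d,0,c]])
def tool_on(RB): # tool y=board x, tool z=-board z, tool x=board y
    return np.column_stack([RB[:,1],RB[:,0],-RB[:,2]])
E
python3 - <<'E'
import pickle
from h import *
from scipy.optimize import least_squares
o,s=pickle.load(open('pics/w1.pkl','rb'));M=T(s,o)
P=np.array([(26,24,75),(44,24,75),(44,-121,75),(26,-121,75),(0,93.5,121)],float);q=np.array([(336.8,131.5),(350.8,131.5),(351.5,226.8),(338.5,226.5),(317.2,79.5)])
f=lambda v:np.r_[v[:2],0]+P@Rz(v[2]).T
r=least_squares(lambda v:(proj(s,f(v),M)-q).ravel(),[508,-222,.19]);v=r.x;print(v,r.fun.round(1))
for p in((35,-48.5,25),(0,93.5,114)):print(np.r_[v[:2],0]+Rz(v[2])@p)
B=np.array([589.,236.5,39]);RB=boardR(-.036);
for h in(300,145): print(h,B+RB@[0,0,h-18.7]);move(o,B+RB@[0,0,h-18.7],tool_on(RB))
E
```

```text
[ 5.07215038e+02 -2.21296322e+02  1.90247286e-01] [ 0.6  0.4 -0.6 -0.1 -0.6 -0.2  0.7  0.5 -0.1 -0.4]
[ 550.75498465 -262.3027005    25.        ]
[ 489.53402703 -129.48329549  114.        ]
300 [427.75749005 242.3072393  269.42747006]
dp [-0.381  2.329 -0.558] dr [ 0.045 -0.779 -0.231]
145 [516.60423389 239.10737406 142.45890319]
dp [ 0.064  2.313 -1.193] dr [ 0.045 -0.779 -0.231]
```

Request:
{"api": "step_arm", "payload": {
  "rows": [
    {"dp": [0,0.25,0],"dr": [0,0,-0.1]},
    {"dp": [0,0.5,0],"dr": [0,0,-0.2]},
    {"dp": [0,0.75,0],"dr": [0,0,-0.24]},
    {"dp": [0,1,0],"dr": [0,0,-0.24]}
  ]
}}

```text
clock: 2.02
ee_pos: [504.2, -22.6, 381.3]
tool_rot: [[0.039, 0.999, 0.0], [0.999, -0.039, -0.0], [-0.0, 0.0, -1.0]]
force: [0.4, -1.0, 0.7]
width: 1.001
grasp_force: 0.0
```

Request:
{"api": "step_arm", "payload": {
  "rows": [
    {"dp": [0,0.25,0],"dr": [0,0,0]},
    {"dp": [0,0.5,0],"dr": [0,0,0]},
    {"dp": [0,0.75,0],"dr": [0,0,0]},
    {"dp": [0,0.95,0],"dr": [0,0,0]},
    {"dp": [0,0.95,0],"dr": [0,0,0]},
    {"dp": [0,0.95,0],"dr": [0,0,0]}
  ]
}}

```text
clock: 2.78
ee_pos: [505.0, 165.7, 381.0]
tool_rot: [[0.038, 0.999, -0.0], [0.999, -0.038, -0.001], [-0.001, -0.0, -1.0]]
force: [0.5, -0.6, -0.2]
width: 0.999
grasp_force: 0.0
```

Run:
```python
from rig import get_obs, snapshot
import cv2,pickle
from h import *
o=get_obs();s=snapshot('wrist');pickle.dump((o,s),open('pics/w2.pkl','wb'));M=T(s,o)
B=np.array([589.,236.5,39]);RB=boardR(-.036)
P=[(6,60,170),(6,-60,170),(-6,60,170),(-6,-60,170),(6,60,15),(6,-60,15)]
q=proj(s,[B+RB@np.array(p,float) for p in P],M);print(o['clock'],o['ee_pos'],q.round(1))
x,y=np.maximum(q.min(0).astype(int)-15,0);X,Y=q.max(0).astype(int)+15
k=min(800/(X-x),600/(Y-y))*.99;print(x,y,k);cv2.imwrite('pics/w2c.png',crop(s['img'],x,y,X-x,Y-y,k))
```

```text
2.775 [504.97625802 165.70170019 380.99816291] [[305.7  35. ]
 [306.9 154.4]
 [296.2  36.3]
 [298.2 153.3]
 [373.   51.8]
 [369.3 138.7]]
281 19 3.96
```

View pics/w2c.png

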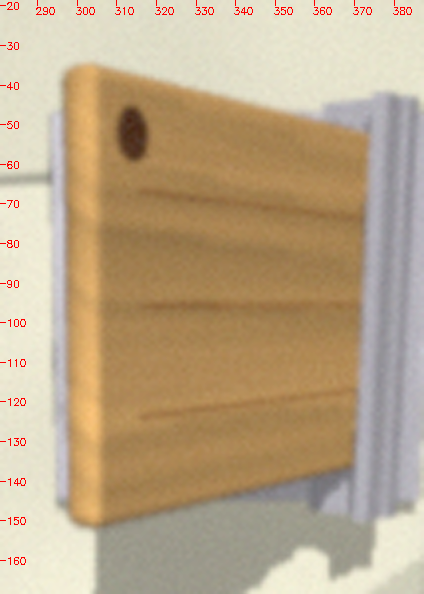

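The wrist view shows the bamboo board with its top face edge from (305.7,35) to (306.5,151) and its hole at (312,52). It matches the fit, with y about 1.5 mm higher. Computing the pregrasp.

Run:
```python
from rig import get_obs
from h import *
o=get_obs()
B=np.array([589.,238,39]);RB=boardR(-.036);print(RB[:,2])
for h in(245,145): print(h,B+RB@[0,0,h-18.7]);move(o,B+RB@[0,0,h-18.7],tool_on(RB))
```

```text
[-0.5732048   0.02064429  0.81915204]
245 [459.283754   242.67180325 224.37410762]
dp [-0.229  0.387 -0.783] dr [-0.028 -0.778  0.003]
145 [516.60423389 240.60737406 142.45890319]
dp [ 0.058  0.376 -1.193] dr [-0.028 -0.778  0.003]
```

Request:
{"api": "step_arm", "payload": {
  "rows": [
    {"dp": [-0.1,0.1,-0.1],"dr": [-0.007,-0.2,0]},
    {"dp": [-0.2,0.2,-0.2],"dr": [-0.014,-0.4,0]},
    {"dp": [-0.23,0.3,-0.4],"dr": [-0.02,-0.6,0]},
    {"dp": [-0.23,0.387,-0.6],"dr": [-0.028,-0.778,0.003]},
    {"dp": [-0.23,0.387,-0.783],"dr": [-0.028,-0.778,0.003]},
    {"dp": [-0.23,0.387,-0.783],"dr": [-0.028,-0.778,0.003]},
    {"dp": [-0.23,0.387,-0.783],"dr": [-0.028,-0.778,0.003]}
  ]
}}

```text
clock: 3.7
ee_pos: [458.1, 243.1, 223.3]
tool_rot: [[0.034, 0.82, 0.572], [0.999, -0.026, -0.023], [-0.004, 0.572, -0.82]]
force: [-0.5, 0.6, -0.4]
width: 0.997
grasp_force: 0.0
```

Run:
```python
from rig import get_obs, snapshot
import cv2,pickle
from h import *
o=get_obs();print(o['qpos'],o['ee_pos'])
B=np.array([589.,238,39]);RB=boardR(-.036)
move(o,B+RB@[0,0,145-18.7],tool_on(RB))
s=snapshot('wrist');M=T(s,o);print(proj(s,[B+RB@np.array(p,float) for p in [(6,60,170),(6,-60,170),(-6,60,170),(-6,-60,170)]],M).round(1))
cv2.imwrite('pics/w3.png',s['img'][:,:,::-1])
```

```text
[-0.12164804  0.12895863 -0.82425462  2.26073882  1.03546851  0.69508657
 -1.75255951] [458.09882552 243.05111141 223.28251588]
dp [ 0.293 -0.012 -0.404] dr [ 0.005 -0.003 -0.002]
[[331.6 122.7]
 [328.5 289.5]
 [312.1 122.6]
 [312.2 289.4]]
```

View pics/w3.png

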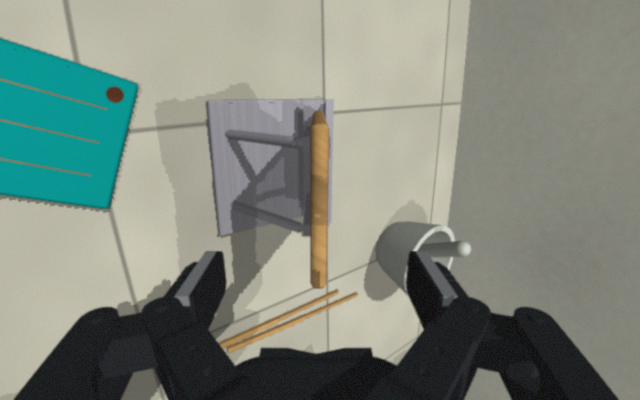

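The wrist view down the board shows its top edge spanning columns 310–328, rows 120–288. It lies between the open fingers (pads at columns 222 and 410), about 1.5 mm from centre. Advancing along the board axis and closing.

Request:
{"api": "step_arm", "payload": {
  "rows": [
    {"dp": [0.07,-0.003,-0.1],"dr": [0.001,0,0]},
    {"dp": [0.14,-0.006,-0.2],"dr": [0.003,-0.001,0]},
    {"dp": [0.2,-0.009,-0.29],"dr": [0.005,-0.003,-0.002]},
    {"dp": [0.25,-0.012,-0.36],"dr": [0.005,-0.003,-0.002]},
    {"dp": [0.287,-0.012,-0.41],"dr": [0.005,-0.003,-0.002]},
    {"dp": [0.287,-0.012,-0.41],"dr": [0.005,-0.003,-0.002]}
  ]
}}

```text
clock: 4.5
ee_pos: [517.4, 241.3, 143.4]
tool_rot: [[0.038, 0.816, 0.576], [0.999, -0.033, -0.02], [0.003, 0.576, -0.817]]
force: [-1.0, 0.2, 0.5]
width: 1.004
grasp_force: 0.0
```

Request:
{"api": "step_arm", "payload": {
  "rows": [
    {"dp": [0,0,0],"dr": [0,0,0]},
    {"dp": [0,0,0],"dr": [0,0,0]},
    {"dp": [0,0,0],"dr": [0,0,0]},
    {"dp": [0,0,0],"dr": [0,0,0]},
    {"dp": [0,0,0],"dr": [0,0,0]},
    {"dp": [0,0,0],"dr": [0,0,0]},
    {"dp": [0,0,0],"dr": [0,0,0]},
    {"dp": [0,0,0],"dr": [0,0,0]}
  ],
  "claw": 0,
  "grip_force": 60
}}

```text
clock: 5.5
ee_pos: [516.2, 242.7, 143.3]
tool_rot: [[0.034, 0.816, 0.577], [0.999, -0.03, -0.018], [0.003, 0.577, -0.817]]
force: [-1.1, -0.5, 5.1]
width: 0.133
grasp_force: 59.5
```

Request:
{"api": "step_arm", "payload": {
  "rows": [
    {"dp": [-0.03,0.001,0.04],"dr": [0,0,0]},
    {"dp": [-0.06,0.002,0.08],"dr": [0,0,0]},
    {"dp": [-0.09,0.003,0.125],"dr": [0,0,0]},
    {"dp": [-0.115,0.004,0.165],"dr": [0,0,0]},
    {"dp": [-0.115,0.004,0.35],"dr": [0,0,0]},
    {"dp": [-0.115,0.004,0.6],"dr": [0,0,0]},
    {"dp": [-0.115,0.004,0.8],"dr": [0,0,0]},
    {"dp": [-0.115,0.004,1],"dr": [0,0,0]}
  ]
}}

```text
clock: 6.5
ee_pos: [491.4, 243.3, 343.1]
tool_rot: [[0.033, 0.818, 0.574], [0.999, -0.029, -0.017], [0.002, 0.574, -0.819]]
force: [-0.6, -1.2, -3.0]
width: 0.131
grasp_force: 59.9
```

Run:
```python
from rig import get_obs
from h import *
o=get_obs();print(o['ee_pos'],o['qpos'],o['width'],o['grasp_force'])
move(o,[551,-262.4,300],tool_on(boardR(.191,0)))
move(o,[500,40,330],tool_on(boardR(.191,0)))
```

```text
[491.35154972 243.28901759 343.09227729] [ 0.0185104  -0.01863711 -0.82765576  2.06442671  0.64484829  0.76476179
 -1.24696348] 0.1309842351463706 59.90515887737274
dp [ 0.298 -2.528 -0.215] dr [-0.064  0.778  0.278]
dp [ 0.043 -1.016 -0.065] dr [-0.064  0.778  0.278]
```

Request:
{"api": "step_arm", "payload": {
  "rows": [
    {"dp": [0.02,-0.15,0],"dr": [-0.012,0.15,0.05]},
    {"dp": [0.04,-0.35,0],"dr": [-0.025,0.3,0.1]},
    {"dp": [0.1,-0.55,0],"dr": [-0.037,0.45,0.15]},
    {"dp": [0.15,-0.75,0],"dr": [-0.05,0.6,0.21]},
    {"dp": [0.2,-0.95,0],"dr": [-0.064,0.778,0.278]},
    {"dp": [0.2,-1,0],"dr": [-0.064,0.778,0.278]}
  ]
}}

```text
clock: 7.25
ee_pos: [534.1, 40.0, 340.7]
tool_rot: [[-0.184, 0.983, -0.002], [0.983, 0.184, 0.002], [0.002, -0.002, -1.0]]
force: [-0.2, 0.6, -1.7]
width: 0.131
grasp_force: 60.1
```

Request:
{"api": "step_arm", "payload": {
  "rows": [
    {"dp": [0.02,-0.2,0],"dr": [0,0,0]},
    {"dp": [0.04,-0.4,0],"dr": [0,0,0]},
    {"dp": [0.06,-0.6,0],"dr": [0,0,0]},
    {"dp": [0.08,-0.8,0],"dr": [0,0,0]},
    {"dp": [0.1,-1,0],"dr": [0,0,0]},
    {"dp": [0.1,-1,0],"dr": [0,0,0]}
  ]
}}

```text
clock: 8.0
ee_pos: [551.8, -159.6, 341.7]
tool_rot: [[-0.184, 0.983, 0.001], [0.983, 0.184, 0.0], [-0.0, 0.001, -1.0]]
force: [-1.4, 0.8, -1.7]
width: 0.131
grasp_force: 60.1
```

Run:
```python
from rig import get_obs
from h import *
o=get_obs();print(o['ee_pos'],o['qpos'],o['width'],o['grasp_force'])
move(o,[551,-262.4,260],tool_on(boardR(.191,0)))
```

```text
[ 551.75932088 -159.63819209  341.73765169] [ 0.51306159  0.25614408 -0.41730653  1.63651217  0.10750782  1.27086234
  0.2613127 ] 0.13089707257134414 60.05632281303406
dp [-0.004 -0.514 -0.409] dr [-0.     0.001  0.007]
```

Request:
{"api": "step_arm", "payload": {
  "rows": [
    {"dp": [0,-0.2,0],"dr": [0,0,0]},
    {"dp": [0,-0.4,0],"dr": [0,0,0.004]},
    {"dp": [-0.004,-0.514,-0.15],"dr": [0,0.001,0.007]},
    {"dp": [-0.004,-0.514,-0.3],"dr": [0,0.001,0.007]},
    {"dp": [-0.004,-0.514,-0.45],"dr": [0,0.001,0.007]},
    {"dp": [-0.004,-0.514,-0.58],"dr": [0,0.001,0.007]},
    {"dp": [-0.004,-0.514,-0.58],"dr": [0,0.001,0.007]},
    {"dp": [-0.004,-0.514,-0.58],"dr": [0,0.001,0.007]}
  ]
}}

```text
clock: 9.0
ee_pos: [552.7, -258.5, 227.8]
tool_rot: [[-0.196, 0.981, 0.003], [0.981, 0.196, 0.001], [0.0, 0.003, -1.0]]
force: [0.1, 0.5, -1.8]
width: 0.134
grasp_force: 59.9
```

Run:
```python
from rig import get_obs, snapshot
import cv2,pickle
from h import *
o=get_obs();w=snapshot('wrist');s=snapshot('scene');pickle.dump((o,w,s),open('pics/w4.pkl','wb'));M=T(w,o)
print(o['ee_pos'],o['force'],o['tool_rot'])
v=np.array([507.2,-221.3,0]);R=Rz(.191)
P=[v+R@np.array(p,float) for p in[(26,24,75),(44,24,75),(44,-121,75),(26,-121,75)]]
TB=lambda p:np.array(o['ee_pos'])+np.array(o['tool_rot'])@np.array(p,float)
Q=[TB((x,y,z)) for z in(127,-43) for x in(60,-60) for y in(-6,6)]
print(proj(w,P,M).round(1),proj(w,Q,M).round(1));print(proj(s,P).round(1),proj(s,Q).round(1))
a=crop(w['img'],240,100,150,200,3);b=crop(s['img'],195,85,100,120,4)
b=cv2.copyMakeBorder(b,0,600-480,0,0,cv2.BORDER_CONSTANT)[:,:350]
cv2.imwrite('pics/w4.png',np.hstack([a,b]))
```

```text
[ 552.69015069 -258.47163285  227.84698826] [ 0.0640246   0.53417371 -1.7806177 ] [[-1.95618997e-01  9.80676426e-01  2.63722615e-03]
 [ 9.80679972e-01  1.95618276e-01  5.31236630e-04]
 [ 5.08160769e-06  2.69019485e-03 -9.99996381e-01]]
[[304.6 103.6]
 [324.6 103.7]
 [322.6 248.8]
 [305.3 248.7]] [[310.4 115.8]
 [324.9 115.8]
 [311.1 246.4]
 [323.8 246.4]
 [301.9 150.3]
 [340.1 150.3]
 [306.  420.9]
 [333.1 420.8]]
[[257.2 172.3]
 [253.  175.8]
 [217.6 154.9]
 [221.9 151.7]] [[252.6 165.8]
 [249.8 168.2]
 [222.6 148.7]
 [219.8 150.8]
 [245.3 118.1]
 [242.  120.4]
 [211.6 100.7]
 [208.3 102.8]]
```

View pics/w4.png

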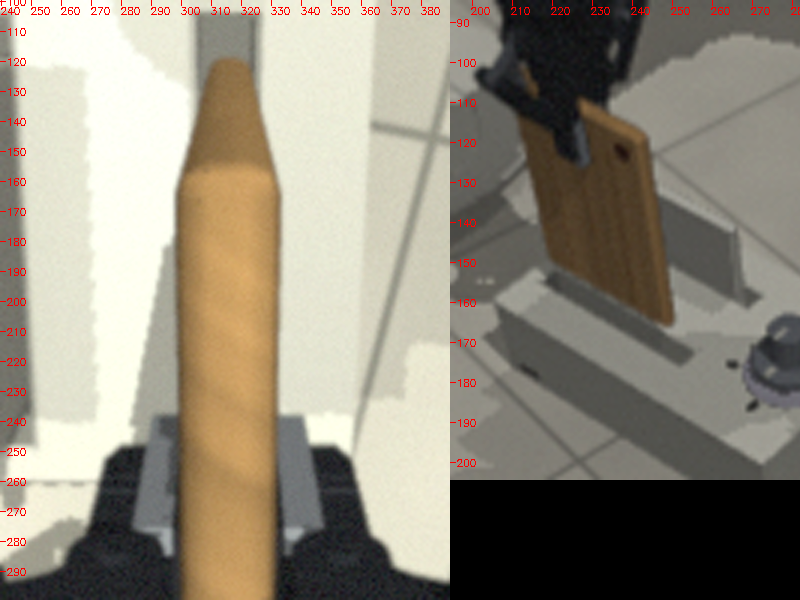

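The wrist view shows the board's lower edge at columns 310–320, row 119.5, centred over the slot mouth at 304.5–325.5. The scene view shows the board upright above the empty slot with its corner at (250,166) and the hole up. A small yaw trim, then I'll lower it.

Request:
{"api": "step_arm", "payload": {
  "rows": [
    {"dp": [-0.003,-0.01,0],"dr": [0,0,-0.007]},
    {"dp": [-0.003,-0.01,-0.04],"dr": [0,-0.003,-0.007]},
    {"dp": [-0.003,-0.01,-0.08],"dr": [0,-0.003,-0.007]},
    {"dp": [-0.003,-0.01,-0.12],"dr": [0,-0.003,-0.007]},
    {"dp": [-0.003,-0.01,-0.16],"dr": [0,-0.003,-0.007]},
    {"dp": [-0.003,-0.01,-0.2],"dr": [0,-0.003,-0.007]},
    {"dp": [-0.003,-0.01,-0.2],"dr": [0,-0.003,-0.007]}
  ]
}}

```text
clock: 9.98
ee_pos: [550.9, -261.3, 185.8]
tool_rot: [[-0.189, 0.982, 0.002], [0.982, 0.189, 0.001], [0.001, 0.002, -1.0]]
force: [-0.0, -0.3, -2.5]
width: 0.133
grasp_force: 59.9
```

Request:
{"api": "step_arm", "payload": {
  "rows": [
    {"dp": [0,0,-0.04],"dr": [0,0,0]},
    {"dp": [0,0,-0.08],"dr": [0,0,0]},
    {"dp": [0,0,-0.11],"dr": [0,0,0]},
    {"dp": [0,0,-0.13],"dr": [0,0,0]},
    {"dp": [0,0,-0.14],"dr": [0,0,0]},
    {"dp": [0,0,-0.14],"dr": [0,0,0]}
  ]
}}

```text
clock: 10.72
ee_pos: [551.4, -261.5, 158.7]
tool_rot: [[-0.189, 0.982, 0.003], [0.982, 0.189, 0.0], [-0.0, 0.003, -1.0]]
force: [0.5, 0.4, -1.7]
width: 0.133
grasp_force: 60.2
```

Request:
{"api": "step_arm", "payload": {
  "rows": [
    {"dp": [0,0,-0.01],"dr": [0,0,0]},
    {"dp": [0,0,-0.015],"dr": [0,0,0]},
    {"dp": [0,0,-0.015],"dr": [0,0,0]}
  ]
}}

```text
clock: 11.1
ee_pos: [551.3, -261.5, 155.7]
tool_rot: [[-0.189, 0.982, 0.003], [0.982, 0.189, 0.0], [-0.0, 0.003, -1.0]]
force: [-0.1, 0.2, -1.9]
width: 0.132
grasp_force: 60.2
```

Request:
{"api": "step_arm", "payload": {
  "rows": [
    {"dp": [0,0,-0.01],"dr": [0,0,0]},
    {"dp": [0,0,-0.015],"dr": [0,0,0]},
    {"dp": [0,0,-0.015],"dr": [0,0,0]}
  ]
}}

```text
clock: 11.48
ee_pos: [551.3, -261.5, 152.6]
tool_rot: [[-0.189, 0.982, 0.003], [0.982, 0.189, 0.0], [-0.0, 0.003, -1.0]]
force: [-1.1, 0.3, -2.3]
width: 0.134
grasp_force: 60.1
```

Request:
{"api": "step_arm", "payload": {
  "rows": [
    {"dp": [0,0,-0.01],"dr": [0,0,0]},
    {"dp": [0,0,-0.01],"dr": [0,0,0]},
    {"dp": [0,0,-0.01],"dr": [0,0,0]}
  ]
}}

```text
clock: 11.85
ee_pos: [551.9, -261.9, 151.5]
tool_rot: [[-0.189, 0.982, 0.005], [0.982, 0.189, -0.0], [-0.001, 0.004, -1.0]]
force: [-0.5, -0.7, 5.9]
width: 0.134
grasp_force: 61.0
```

Contact with about 8 N at the predicted height, so it's on the slot floor. Releasing and retreating upward.

Request:
{"api": "step_arm", "payload": {
  "rows": [
    {"dp": [0,0,0],"dr": [0,0,0]},
    {"dp": [0,0,0],"dr": [0,0,0]},
    {"dp": [0,0,0],"dr": [0,0,0]},
    {"dp": [0,0,0],"dr": [0,0,0]},
    {"dp": [0,0,0],"dr": [0,0,0]},
    {"dp": [0,0,0],"dr": [0,0,0]},
    {"dp": [0,0,0],"dr": [0,0,0]}
  ],
  "claw": 0.6
}}

```text
clock: 12.72
ee_pos: [551.4, -261.5, 150.7]
tool_rot: [[-0.189, 0.982, 0.003], [0.982, 0.189, 0.0], [-0.0, 0.003, -1.0]]
force: [1.1, -0.9, -0.4]
width: 0.596
grasp_force: 0.0
```

Request:
{"api": "step_arm", "payload": {
  "rows": [
    {"dp": [0,0,0.1],"dr": [0,0,0]},
    {"dp": [0,0,0.25],"dr": [0,0,0]},
    {"dp": [0,0,0.4],"dr": [0,0,0]},
    {"dp": [0,0,0.6],"dr": [0,0,0]},
    {"dp": [0,0,0.8],"dr": [0,0,0]},
    {"dp": [0,0,0.8],"dr": [0,0,0]},
    {"dp": [0,0,0.8],"dr": [0,0,0]}
  ]
}}

```text
clock: 13.6
ee_pos: [551.0, -261.4, 310.1]
tool_rot: [[-0.189, 0.982, 0.003], [0.982, 0.189, 0.001], [0.0, 0.003, -1.0]]
force: [-0.5, 0.7, -0.2]
width: 0.599
grasp_force: 0.0
```

Run:
```python
from rig import get_obs, snapshot
import cv2,pickle
from h import *
o=get_obs();w=snapshot('wrist');s=snapshot('scene');pickle.dump((o,w,s),open('pics/w5.pkl','wb'));M=T(w,o)
print(o['ee_pos'],o['force'],o['qpos'])
v=np.array([507.2,-221.3,0]);R=Rz(.191)
P=[v+R@np.array(p,float) for p in[(41,-108.5,195),(41,11.5,195),(29,-108.5,195),(0,93.5,121)]]
print(proj(s,P).round(1),proj(w,P,M).round(1))
a=crop(w['img'],240,0,150,200,3);b=crop(s['img'],195,85,100,120,4)
b=cv2.copyMakeBorder(b,0,600-480,0,0,cv2.BORDER_CONSTANT)[:,:350]
cv2.imwrite('pics/w5.png',np.hstack([a,b]))
D=v+R@[0,93.5,0]
print(D);move(o,[D[0],D[1],250],tool_on(boardR(.191,0)))
```

```text
[ 550.98488113 -261.40748935  310.07814872] [-0.4741705   0.72869779 -0.19486002] [ 0.62259891  0.33223083 -0.36475474  1.60349898  0.12262525  1.22635449
  0.42496331]
[[213.7 124.7]
 [245.4 142.3]
 [216.8 122.6]
 [280.3 166.4]] [[323.4 253.2]
 [324.4 117.8]
 [310.2 253.2]
 [279.7  25.5]]
[ 489.44988477 -129.50030823    0.        ]
dp [-0.308  0.66  -0.3  ] dr [-0.001  0.003  0.001]
```

View pics/w5.png

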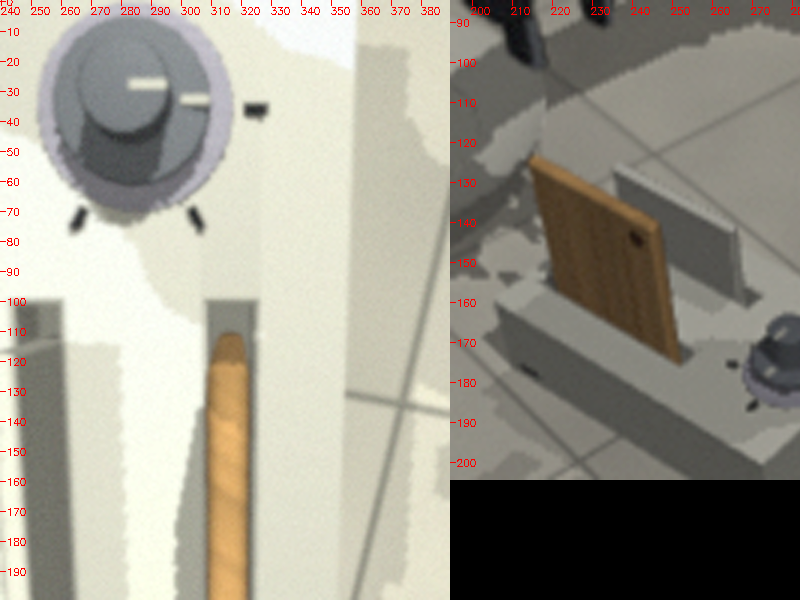

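The board stands in the slot: in the wrist view its top edge is centred at column 316, and in the scene view its lower edge is flush in the mouth with the hole up at (239,144). The dial's grip top is at wrist (280.5,27.7) with its pointer towards +x. Going above the dial.

Request:
{"api": "step_arm", "payload": {
  "rows": [
    {"dp": [-0.1,0.2,0],"dr": [0,0,0]},
    {"dp": [-0.2,0.4,0],"dr": [0,0.002,0]},
    {"dp": [-0.303,0.655,0],"dr": [0,0.003,0]},
    {"dp": [-0.303,0.655,-0.2],"dr": [0,0.003,0]},
    {"dp": [-0.303,0.655,-0.4],"dr": [0,0.003,0]},
    {"dp": [-0.303,0.655,-0.6],"dr": [0,0.003,0]},
    {"dp": [-0.303,0.655,-0.75],"dr": [0,0.003,0]},
    {"dp": [-0.303,0.655,-0.75],"dr": [0,0.003,0]}
  ]
}}

```text
clock: 14.7
ee_pos: [488.3, -130.0, 157.9]
tool_rot: [[-0.189, 0.982, -0.005], [0.982, 0.189, 0.002], [0.003, -0.005, -1.0]]
force: [-0.3, -0.3, 0.8]
width: 0.601
grasp_force: 0.0
```

Run:
```python
from rig import get_obs, snapshot
import cv2,pickle
from h import *
o=get_obs();w=snapshot('wrist');M=T(w,o)
print(o['ee_pos'],o['force'],o['qpos'])
print(proj(w,[[490.3,-130.5,121]],M))
cv2.imwrite('pics/w6.png',crop(w['img'],220,130,200,200,3))
move(o,[490.3,-130.5,97],tool_on(boardR(.191,0)))
```

```text
[ 488.31817221 -130.02477223  157.94094113] [-0.30747717 -0.3180765   0.79020895] [ 0.49579504  0.32493461 -0.4260955   2.00049418  0.17327369  0.85659088
  0.16523207]
[[321.71079659 227.05280981]]
dp [ 0.01  -0.002 -0.305] dr [-0.003 -0.007  0.001]
```

View pics/w6.png

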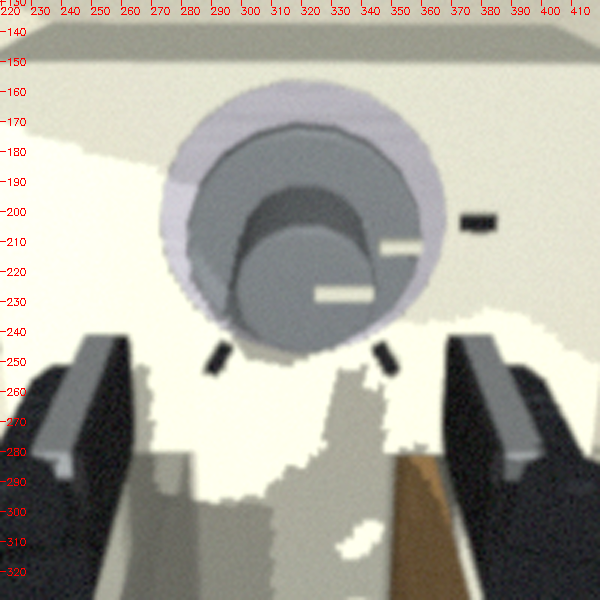

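The grip top is centred at (321.5,226), against a predicted (321.7,227), between the pads. Descending and closing.

Request:
{"api": "step_arm", "payload": {
  "rows": [
    {"dp": [0.01,-0.002,-0.08],"dr": [-0.003,-0.006,0]},
    {"dp": [0.01,-0.002,-0.16],"dr": [-0.003,-0.006,0]},
    {"dp": [0.01,-0.002,-0.23],"dr": [-0.003,-0.006,0]},
    {"dp": [0.01,-0.002,-0.28],"dr": [-0.003,-0.006,0]},
    {"dp": [0.01,-0.002,-0.305],"dr": [-0.003,-0.006,0]},
    {"dp": [0.01,-0.002,-0.305],"dr": [-0.003,-0.006,0]}
  ]
}}

```text
clock: 15.5
ee_pos: [492.7, -130.8, 99.5]
tool_rot: [[-0.189, 0.982, 0.005], [0.982, 0.189, -0.002], [-0.003, 0.005, -1.0]]
force: [-0.3, 0.1, 0.3]
width: 0.603
grasp_force: 0.0
```

Request:
{"api": "step_arm", "payload": {
  "rows": [
    {"dp": [0,0,0],"dr": [0,0,0]},
    {"dp": [0,0,0],"dr": [0,0,0]},
    {"dp": [0,0,0],"dr": [0,0,0]},
    {"dp": [0,0,0],"dr": [0,0,0]},
    {"dp": [0,0,0],"dr": [0,0,0]},
    {"dp": [0,0,0],"dr": [0,0,0]}
  ],
  "claw": 0,
  "grip_force": 60
}}

```text
clock: 16.25
ee_pos: [492.4, -131.1, 99.6]
tool_rot: [[-0.189, 0.982, 0.005], [0.982, 0.189, -0.002], [-0.003, 0.005, -1.0]]
force: [-3.4, -1.6, 2.9]
width: 0.325
grasp_force: 59.0
```

Request:
{"api": "step_arm", "payload": {
  "rows": [
    {"dp": [-0.005,0,-0.015],"dr": [0,0,0]},
    {"dp": [-0.005,0,-0.03],"dr": [0,0,0]},
    {"dp": [-0.005,0,-0.045],"dr": [0,0,0]},
    {"dp": [-0.005,0,-0.045],"dr": [0,0,0]},
    {"dp": [-0.005,0,-0.045],"dr": [0,0,0]}
  ]
}}

```text
clock: 16.88
ee_pos: [492.5, -131.1, 92.4]
tool_rot: [[-0.189, 0.982, 0.007], [0.982, 0.189, -0.003], [-0.004, 0.006, -1.0]]
force: [-7.8, -0.6, 21.3]
width: 0.33
grasp_force: 61.5
```

Request:
{"api": "step_arm", "payload": {
  "rows": [
    {"dp": [-0.006,0,0],"dr": [0,-0.005,-0.1]},
    {"dp": [-0.006,0,0],"dr": [0,-0.005,-0.25]},
    {"dp": [-0.006,0,0],"dr": [0,-0.005,-0.4]},
    {"dp": [-0.006,0,0],"dr": [0,-0.005,-0.55]},
    {"dp": [-0.006,0,0],"dr": [0,-0.005,-0.67]},
    {"dp": [-0.006,0,0],"dr": [0,-0.005,-0.67]}
  ]
}}

```text
clock: 17.62
ee_pos: [492.0, -131.1, 92.4]
tool_rot: [[0.331, 0.944, 0.01], [0.944, -0.331, -0.007], [-0.003, 0.012, -1.0]]
force: [-5.6, -0.1, 19.4]
width: 0.327
grasp_force: 60.9
```

Run:
```python
from rig import get_obs
o=get_obs();print(o['ee_pos'],o['force'],o['moment'],o['qpos'])
```

```text
[ 492.0473555  -131.0876771    92.41694263] [-5.58332647 -0.11498112 19.37936766] [-1.12342707e-01  1.28651196e+00  7.05749845e-04] [ 0.35453005  0.40387824 -0.26672072  2.06107306  0.17319342  0.68566828
 -0.3620132 ]
```

Request:
{"api": "step_arm", "payload": {
  "rows": [
    {"dp": [-0.003,0,0],"dr": [0,0,-0.15]},
    {"dp": [-0.003,0,0],"dr": [0,0,-0.3]},
    {"dp": [-0.003,0,0],"dr": [0,0,-0.45]},
    {"dp": [-0.003,0,0],"dr": [0,0,-0.6]},
    {"dp": [-0.003,0,0],"dr": [0,0,-0.67]},
    {"dp": [-0.003,0,0],"dr": [0,0,-0.67]},
    {"dp": [-0.003,0,0],"dr": [0,0,-0.67]}
  ]
}}

```text
clock: 18.5
ee_pos: [491.7, -131.0, 92.4]
tool_rot: [[0.759, 0.651, 0.007], [0.651, -0.759, -0.009], [-0.001, 0.012, -1.0]]
force: [-4.4, -0.6, 19.0]
width: 0.328
grasp_force: 60.8
```

Run:
```python
from rig import get_obs,snapshot
from h import *
o=get_obs();print(o['ee_pos'],o['force'],o['moment'],np.arctan2(o['tool_rot'][1][1],o['tool_rot'][0][1])-.190)
w=snapshot('wrist');M=T(w,o);R=Rz(.191)
C=np.array([490.5,-131,113])
for k in(0,-60,-120):
    print(k,proj(w,[C+[0,0,-29]+Rz(np.radians(k)+.191)@[r,0,0] for r in(0,18,24,36)],M).round(0).tolist())
cv2.imwrite('pics/w7.png',crop(w['img'],220,110,200,200,3))
```

```text
[ 491.68486919 -131.00754927   92.42695691] [-4.36750966 -0.61354968 19.00280653] [ 0.05548746  1.13398703 -0.03887604] -1.052138209357186
0 [[315.0, 246.0], [332.0, 219.0], [338.0, 209.0], [351.0, 189.0]]
-60 [[315.0, 246.0], [349.0, 246.0], [360.0, 246.0], [383.0, 246.0]]
-120 [[315.0, 246.0], [332.0, 272.0], [337.0, 280.0], [347.0, 296.0]]
```

View pics/w7.png

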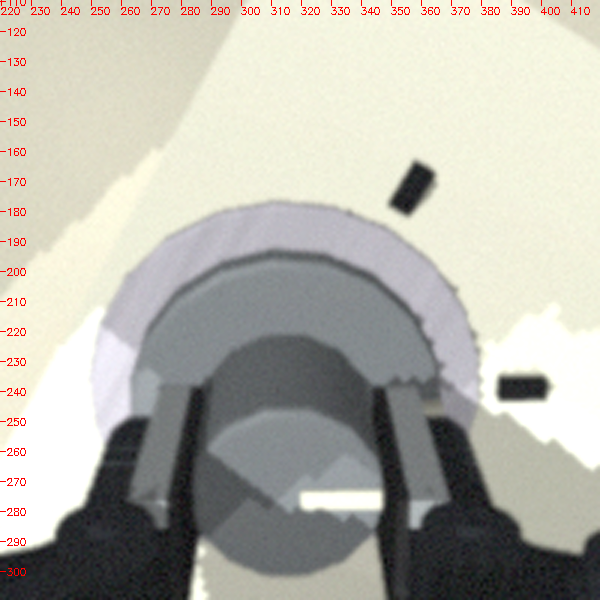

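The grip pointer at (320–347,276) is level with the second mark at (391,239), so the dial has followed the full 60°. Opening, then rising.

Request:
{"api": "step_arm", "payload": {
  "rows": [
    {"dp": [0,0,0],"dr": [0,0,0]},
    {"dp": [0,0,0],"dr": [0,0,0]},
    {"dp": [0,0,0.01],"dr": [0,0,0]},
    {"dp": [0,0,0.04],"dr": [0,0,0]},
    {"dp": [0,0,0.15],"dr": [0,0,0]},
    {"dp": [0,0,0.35],"dr": [0,0,0]},
    {"dp": [0,0,0.55],"dr": [0,0,0]},
    {"dp": [0,0,0.55],"dr": [0,0,0]}
  ],
  "claw": 0.6
}}

```text
clock: 19.55
ee_pos: [492.3, -131.2, 204.2]
tool_rot: [[0.759, 0.65, 0.011], [0.651, -0.759, -0.01], [0.002, 0.015, -1.0]]
force: [-0.1, 0.0, -1.0]
width: 0.601
grasp_force: 0.0
```

Request:
{"api": "step_arm", "payload": {
  "rows": [
    {"dp": [0,0,0.25],"dr": [0,0,0]},
    {"dp": [0,0,0.5],"dr": [0,0,0]},
    {"dp": [0,0,0.5],"dr": [0,0,0]},
    {"dp": [0,0,0.5],"dr": [0,0,0]}
  ]
}}

```text
clock: 20.05
ee_pos: [489.4, -130.8, 299.7]
tool_rot: [[0.759, 0.651, 0.002], [0.651, -0.759, -0.009], [-0.004, 0.008, -1.0]]
force: [-0.6, 0.4, -0.3]
width: 0.598
grasp_force: 0.0
```

Run:
```python
from rig import get_obs,snapshot
from h import *
o=get_obs();print(o['ee_pos'],o['force'])
w=snapshot('wrist');s=snapshot('scene');M=T(w,o)
C=np.array([490.5,-131,121.])
a=Rz(.191-np.pi/3)
print([proj(w,[C+[0,0,dz]+a@[r,0,0] for r in(0,15)],M).round(1).tolist() for dz in(0,-8)])
q=proj(w,[C],M)[0].astype(int)
i=crop(w['img'],max(q[0]-50,0),max(q[1]-50,0),110,150,4)
b=crop(s['img'],195,100,88,130,4)
cv2.imwrite('pics/w8.png',np.hstack([i,cv2.copyMakeBorder(b,0,i.shape[0]-b.shape[0],0,0,cv2.BORDER_CONSTANT)]))
```

```text
[ 489.36859944 -130.79664637  299.6584833 ] [-0.59033994  0.35895013 -0.26625542]
[[[315.6, 169.1], [330.1, 168.9]], [[315.6, 167.3], [329.7, 167.2]]]
```

View pics/w8.png

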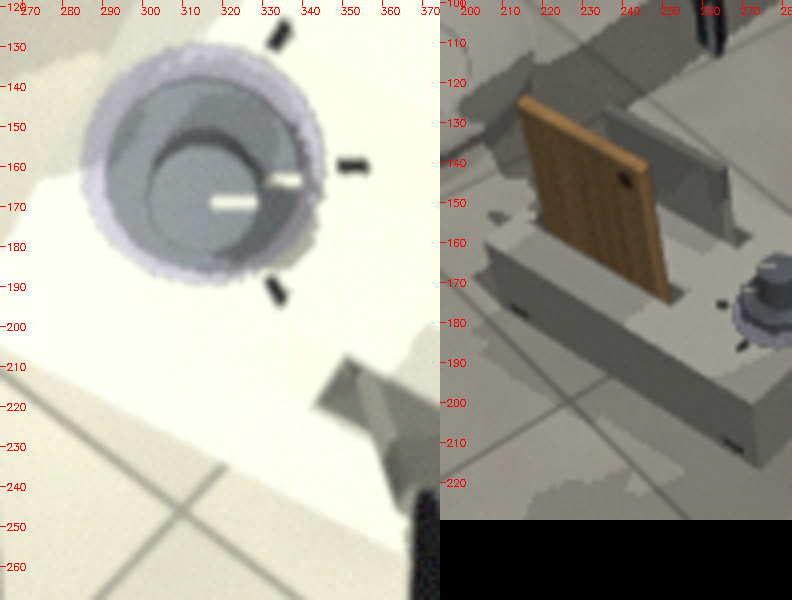

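The pointers at (321,169) and (334,164) aim at the second mark (351,160), and the grip top sits at row 168.5, matching the sprung-out prediction (169.1). The board stands in its slot and the arm is clear, so I'm handing it in.

```bash
python3 -c "
from rig import finish_job
print(finish_job())"
```

```text
the job is handed in; nothing more can be done
None
```

The bamboo board stands hang-hole end up on the floor of the empty slot, and the dial is turned one position clockwise and sprung out; I handed the job in at about 20 s, but no verdict came back.

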